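Hold the damp chest's heavy lid open with its lever

TASK

With your fingertips, push the upright post of the wooden stop towards the robot until the stop has slid out from under the lever. Then press the paddle at the lever's long end all the way down onto its rest pad, so that the short end raises the chest's heavy lid, and finish while still holding the lever pressed down. Do not touch the lid, do not lift the lever out of its supports, and leave the cups, mug, jar and clay tool near it standing or lying where they are.

Things in the scene. Friction and masses are not known exactly. Their poses are not given: they have to be found in the camera images.
- fixture: bench fixture, fixed: plywood board 280 x 600 x 12 mm with, along its y axis, the damp chest (200 x 170 mm, rim 98 mm above the table, y +105 to +275 mm), the fulcrum (two slotted steel cheeks 127 mm high, y 0) and the lever's rest pad. Origin: at table height under the lever's pivot; x points roughly away from the robot, y to the chest, z up
- rest_pad (a point): top centre of the rubber rest pad (50 x 40 mm, 35 mm above the table) under the lever's long end, at fixture y -245 mm. The pressed lever comes to lie on it
- lever: loose wooden lever, plank 40 mm wide, 20 thick; its 14 mm steel cross pin rests in the fulcrum's open-topped slots. Origin: pin's axis, 110 mm above the table; axes parallel to the fixture's at rest. Short arm (+y) 90 mm, under the lid's lip; long arm (-y) 290 mm, ending in a paddle 48 x 60 mm. The long arm slopes up 16 degrees at rest, down about 15 when fully pressed
- lever_pad (a point): middle of the top of the lever's paddle, 260 mm from the pin: the place to press. About 191 mm above the table at rest, 53 mm fully pressed. Pressing takes about 3 to 9 N until the lever meets the rest pad; released, the lid's weight lifts it again
- lid: heavy plaster lid of the chest, 210 x 222 x 30 mm, 3 to 5 kg, hinged at the chest's end away from the lever; opens upwards, falls shut by itself. Origin: on the hinge axis in its underside, 98 mm above the table; axes parallel to the fixture's when shut. Tilts about its x axis: 0 shut, about 0.20 rad with the lever fully pressed
- lid_lip (a point): middle of the lower edge of the lid's lip, over the lever's short end; 98 mm above the table when shut
- stop (a joint): travel (m) of the wooden sliding stop. It starts at 0 to 0.008 with its block (28 mm thick, 130 mm high) under the long arm, 140 mm from the pivot, so the lever can hardly be pressed; slides along the fixture's -x (to the robot) to its end at 0.06; the block is clear of the lever from 0.037. About 2 N of friction; stays where left
- stop_post (a point): top centre of the stop's upright post, the part to push: 22 mm along the fixture's x, 18 mm along y, top 210 mm above the table. It stands on the robot's side of the lever, 85 mm from the lever's centre line with the stop at 0. The lever's top beside it is about 160 mm above the table
- tea_bowl: bystander: small terracotta cup, 64 mm across, 60 mm high, standing on the fixture's board beyond the lever. Origin: centre of its underside
- mug: bystander: white mug, 72 mm across, 80 mm high, standing on the board beyond the lever's long end. Origin: centre of its underside
- rib_tool: bystander: spatula-like clay tool, 150 mm long, lying on the board on the robot's side. Origin: centre of its underside
- glaze_jar: bystander: closed jar, 70 mm across, 100 mm high, on the table. Origin: centre of its underside
- tumbler: bystander: clear plastic cup, 72 mm across, 100 mm high, on the table. Origin: centre of its underside

How it is judged:
By the outcome, as a careful person would: the job done as asked, in the order asked, and still so for the second after the job is handed in, while the arm keeps its last pose, push and grip.
It also fails if it takes over 40 s, if anything falls off the work surface, if the arm or the gripper's body presses on something with over 40 N, if the wrist force passes 120 N, or if a joint passes its speed limit or range.

ROBOT

A 7-joint arm with a two-finger parallel gripper is mounted at the origin on the work surface. World frame = base frame: x ahead of the robot, y to its left, z up, the work surface at z = 0. Lengths are in m, angles in rad, forces in N, time in s.
With the tool pointing down it reaches from about 0.375 to 0.925 m from the base axis. Payload 3.1 kg.
Tool frame: the origin (TCP) lies at the very end of the fingers, on their centre line; the grasp point (between the pads) lies 19 mm behind it; z points along the fingers, y is the direction in which the jaws open and shut (so a half turn about z gives the same grasp; the last joint's range is limited). The gripper opens to 85 mm and grips with 20 to 120 N. Pads are 22 mm wide; open, the fingers measure 114 mm over their backs; the gripper's body (76 mm by 85 mm) begins 54 mm behind the grasp point. The pads swing forward as they close: fully open they stand 13 mm farther back than shut.
Start: joints at [-1.361, 0.383, 0.044, 1.598, -0.018, 1.161, -0.05], TCP at [0.197, 0.619, 0.202] pointing down, gripper open.
Joint ranges: [-2.61, 2.61], [-0.41, 2.15], [-1.48, 1.57], [0, 2.5], [-1.57, 4.71], [0.05, 1.97], [-2.85, 2.85]. Speed limits (rad/s): [2.79, 2.79, 3.14, 3.14, 3.14, 3.14, 3.14].

INTERFACE

Orientations are given as [roll, pitch, yaw] about the fixed x, y, z axes, in that order (R = Rz(yaw) Ry(pitch) Rx(roll)).
In Python, from cell import status, vision, job gives the robot as it stands.
- The arm moves only by the tool servo_tool, never from a script. Its argument "increments" is one flat list of numbers, 7 for each row, row after row: the closure in counts, from 0 (fully open) to 255 (shut), then the shift along the tool's x, y, z in mm, then the turn, a rotation vector about the tool's x, y, z in degrees. In form: [claw, dx, dy, dz, rx, ry, rz, claw, dx, dy, dz, rx, ry, rz, ...]. A call has 1 to 5 rows; each row shifts and turns the commanded pose from where the row before left it, along the tool's axes as they then stand; what a row does not reach is not made up. A row lasts 1/10 s, in which the tool goes at most 50 mm and 8.59 degrees, less where a joint would pass 70% of its speed; a pose out of reach is approached as far as the arm can. A call is refused whole if a number of a shift passes 50 or a number of a turn 8.59, either way. A call with a gripper value outside its range is refused whole. The fingers move at their own pace and stop on an object; the grip force is fixed at half the most. Time passes only in rows, so rows that do not move let the fingers close. It gives the time, the measured TCP pose, the force and the opening at its end, in the units of the state.
- status.observe(): the state, without advancing time (a new reading comes with each control period).
- vision.snapshot(name): name is "side" or "top" or "wrist"; returns the picture (420x560x3 uint8, red, green, blue); there is no depth.
- vision.camera_model(name): a dict with "camera_matrix" (3x3 intrinsics, pixels), "R" (3x3) and "t" (3): a world point X has camera coordinates R X + t. Camera axes: x right, y down, z forward; pixel columns grow to the right and rows downward; lengths in m; the calibration is good to about 2 mm. A picture is of the moment at which its call begins: read the wrist's pose just before it. camera_model takes no time and is no camera call; for the wrist camera it gives the pose at the moment of the call.
- job.finish_job(): hands the job in, once; it reports no verdict.
The state is a dict: "time": time; "q": joint angles; "qvel": joint speeds; "joint_efforts": joint torques, N m; "tcp_pos": TCP position; "orientation": TCP orientation; "ft_force": force on the tool from outside, world axes, zero at the start; "moment": the same for the moment, N m; "finger_gap": opening from 0.0 (shut) to 1.0 (fully open).
Only numpy, scipy, OpenCV 4.12 (cv2) and the standard library are available. Lean on these libraries where they do the work, as an engineer would, in place of code of your own. Each camera call takes 0.05 s, during which the arm holds its last target. There are 200 camera calls.

## Working session

There is one attempt and no reset: what is moved stays moved. The work goes in short steps, Python scripts to look and compute and a tool call to move; the robot and the scene stay as the last step left them, time stands still between calls to the robot, and variables do not carry over. Pictures are saved under pics/ and viewed, about 8 in all and at most 12, crops included, and the job is handed in when it is done.

Besides the shell and the picture viewer there is one more tool, called as a command line: name --argument value ..., lists and objects as JSON in quotes. servo_tool: Moves the arm, as the interface text tells. Its arguments: {"type":"object","properties":{"increments":{"type":"array","items":{"type":"number"}}},"required":["increments"]}

```bash
mkdir -p pics
cat > h.py <<'E'
import numpy as np,cv2
from cell import status,vision,job
def snap(n,f):
    im=vision.snapshot(n); cv2.imwrite('pics/'+f+'.png',im[:,:,::-1]); return im
def ray(n,px,z):
    m=vision.camera_model(n);K=np.array(m["camera_matrix"]);R=np.array(m["R"]);t=np.array(m["t"])
    d=R.T@np.linalg.inv(K)@np.array([px[0],px[1],1.]);o=-R.T@t
    return o+d*(z-o[2])/d[2]
def proj(n,X):
    m=vision.camera_model(n);c=np.array(m["R"])@np.array(X)+np.array(m["t"]);p=np.array(m["camera_matrix"])@c
    return p[:2]/p[2]
E
python3 - <<'E'
from h import *
snap('top','top0');snap('side','side0')
print(status.observe())
for n in('top','side'):
    m=vision.camera_model(n);print(n,-np.array(m["R"]).T@np.array(m["t"]),np.array(m["R"])[2])
E
```

```text
{'time': 0.1, 'q': array([-1.36079354,  0.38374312,  0.04383772,  1.59942651, -0.01790308,
        1.16123071, -0.04990946]), 'qvel': array([ 0.00063064, -0.00299697,  0.00036554, -0.00378449,  0.00012625,
        0.00024473, -0.00066496]), 'joint_efforts': array([ 2.81886001e-03, -4.34730756e+01,  1.02939136e+00, -2.50453681e+01,
        1.09006057e-02,  5.46502008e-03, -9.32952531e-06]), 'tcp_pos': array([0.1966479 , 0.61855417, 0.20041501]), 'orientation': array([-3.13918054e+00,  1.23569529e-04,  2.83385803e+00]), 'ft_force': array([ 0.26459588, -0.21943737,  0.71982902]), 'moment': array([ 0.04558796,  0.02001654, -0.01612398]), 'finger_gap': 0.9983865531506064}
top [ 0.49044385 -0.00529928  1.38237632] [ 0.08040405  0.0082563  -0.99672816]
side [0.56021678 0.8750024  1.21801938] [ 0.0111322  -0.64220993 -0.76644796]
```

View pics/top0.png

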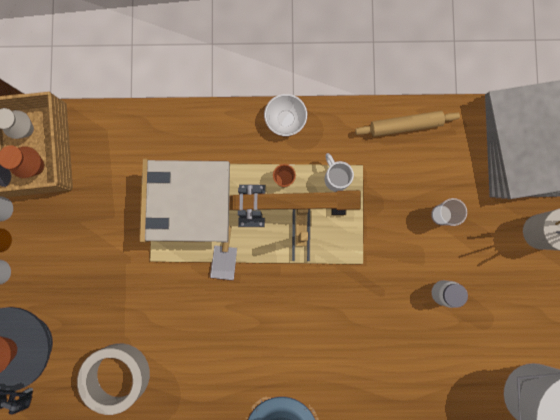

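View pics/side0.png

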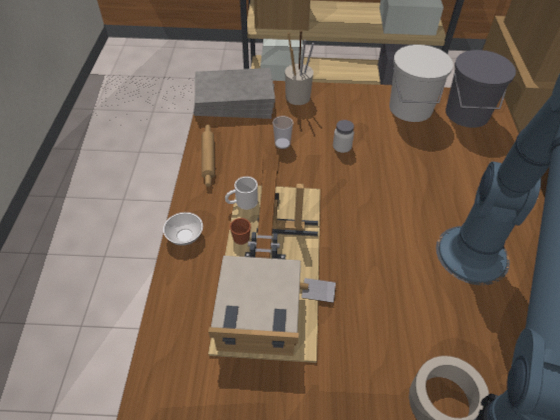

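The top view shows the chest at about (188,201), the lever running right to (360,201), the stop's rails at (293–309,235) with the post near (298,237), the cup at (284,176), the mug at (340,176) and the rib tool at (223,262). The side view agrees. Next I'll locate the fixture and the post more closely.

Run:
```python
from h import *
a=cv2.imread('pics/top0.png')[150:280,220:380];b=cv2.imread('pics/side0.png')[175:275,215:335]
a=cv2.resize(a,None,fx=3.5,fy=3.5,interpolation=2);b=cv2.resize(b,None,fx=5,fy=5,interpolation=2)
cv2.imwrite('pics/ca.png',a);cv2.imwrite('pics/cb.png',b)
for p in[(364,165),(364,264),(150,263)]: print('board',ray('top',p,.012).round(4))
```

```text
board [ 0.7416 -0.2427  0.012 ]
board [ 0.4605 -0.2358  0.012 ]
board [0.4692 0.3663 0.012 ]
```

View pics/ca.png

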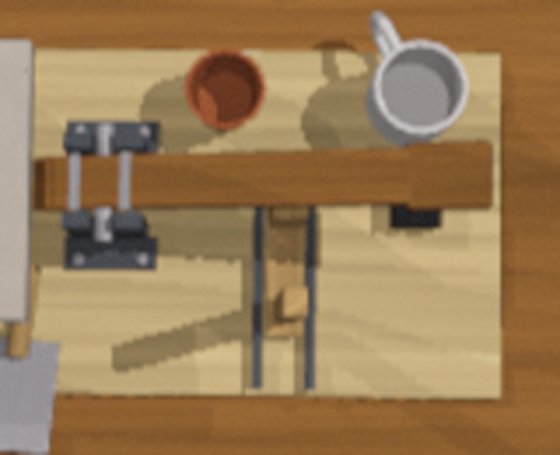

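View pics/cb.png

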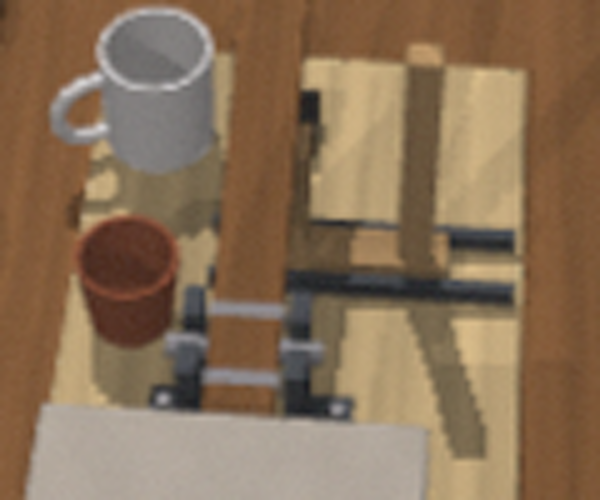

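The crops show the post top at about (304,236.6) in the top view and (300,185.6) in the side view. The paddle's end edge is at column 360, rows 190.6–209, and the fulcrum pin is near (249.5,203).

Run:
```python
from h import *
T=lambda x,y:(220+x/3.5,150+y/3.5)
P=lambda n,p,z:print(n,ray('top',p,z).round(4))
P('post',T(294,303),.21); print('post side',ray('side',(300,185.6),.21).round(4))
P('pad end far',T(491,142),.199);P('pad end near',T(491,207),.199)
P('paddle start n',T(411,207),.183)
P('pin far',T(104,128),.12);P('pin near',T(103,225),.12)
P('bowl rim',T(225,91),.072);P('mug rim',T(418,88),.092)
# fixture from board
c=np.array([ray('top',p,.012)[:2] for p in[(364,165),(364,264),(150,263)]])
ex=(c[0]-c[1]);ex/=np.linalg.norm(ex);ey=np.array([-ex[1],ex[0]])
ang=np.arctan2(-(c[2]-c[1])[0],(c[2]-c[1])[1]);print('yaw',np.arctan2(ex[1],ex[0]),ang)
```

```text
post [ 0.5322 -0.0595  0.21  ]
post side [ 0.5359 -0.0587  0.21  ]
pad end far [ 0.6439 -0.1996  0.199 ]
pad end near [ 0.5982 -0.1985  0.199 ]
paddle start n [ 0.6003 -0.1446  0.183 ]
pin far [0.668  0.0769 0.12  ]
pin near [0.595 0.078 0.12 ]
bowl rim [ 0.7028 -0.0145  0.072 ]
mug rim [ 0.7001 -0.1623  0.092 ]
yaw -0.02430624058051888 -0.01445487541160721
```

servo_tool --increments '[255,0,0,-45,0,0,0,255,0,0,-45,0,0,-8.1,255,0,0,0,0,0,-8.1,255,-24,-42,0,0,0,0,255,-24,-42,0,0,0,0]'

```text
time: 0.6
tcp_pos: [0.2416, 0.5342, 0.291]
orientation: [-3.141, -0.0, 3.121]
ft_force: [1.4, 0.3, -0.3]
finger_gap: 0.143
```

servo_tool --increments '[255,-24,-42,0,0,0,0,255,-24,-42,0,0,0,0,255,-24,-42,0,0,0,0,255,-24,-42,0,0,0,0,255,-24,-42,0,0,0,0]'

```text
time: 1.1
tcp_pos: [0.3579, 0.3191, 0.2912]
orientation: [-3.141, -0.001, 3.117]
ft_force: [0.9, -0.7, -1.1]
finger_gap: 0.002
```

servo_tool --increments '[255,-24,-42,0,0,0,0,255,-24,-42,0,0,0,0,255,-24,-42,0,0,0,0,255,-24,-42,0,0,0,0,255,-24,-42,0,0,0,0]'

```text
time: 1.6
tcp_pos: [0.4724, 0.1064, 0.2914]
orientation: [3.141, -0.0, 3.117]
ft_force: [1.6, 0.7, -0.2]
finger_gap: -0.004
```

servo_tool --increments '[255,-26,-40,0,0,0,0,255,-26,-40,0,0,0,0,255,-26,-40,0,0,0,0,255,-24,-38,0,0,0,0,255,0,0,0,0,0,0]'

```text
time: 2.1
tcp_pos: [0.5711, -0.0609, 0.2914]
orientation: [-3.135, 0.001, 3.105]
ft_force: [0.3, -0.8, 0.2]
finger_gap: -0.002
```

Run:
```python
from h import *
print(status.observe()['tcp_pos'])
w=snap('wrist','w1');
for X in [(.534,-.059,.21),(.572,-.059,.18),(.622,-.172,.191)]: print(proj('wrist',X).round(1))
```

```text
[ 0.5711419  -0.06085386  0.29136939]
[271.4 161.1]
[273.4 199.5]
[151.5 259.5]
```

View pics/w1.png

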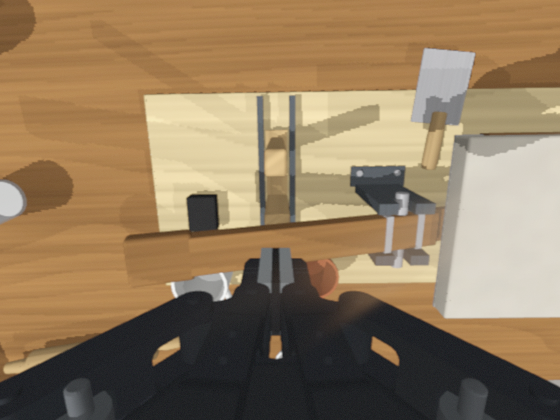

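The post top is at about (275,157) in the wrist view, against a predicted (271,161), so the estimates agree. I'll lower the fingers between the post and the lever.

servo_tool --increments '[255,0,1,40,0,0,0,255,0,0,40,0,0,0,255,0,0,25,0,0,0,255,0,0,9,0,0,0,255,0,0,0,0,0,0]'

```text
time: 2.65
tcp_pos: [0.5687, -0.0495, 0.1762]
orientation: [3.141, -0.004, 3.119]
ft_force: [-0.4, -0.2, 0.5]
finger_gap: 0.0
```

servo_tool --increments '[255,5,0,0,0,0,0,255,8,0,0,0,0,0,255,8,0,0,0,0,0,255,8,0,0,0,0,0,255,8,0,0,0,0,0]'

```text
time: 3.15
tcp_pos: [0.5342, -0.0502, 0.1793]
orientation: [3.141, 0.004, 3.117]
ft_force: [1.8, 0.2, 3.4]
finger_gap: -0.004
```

servo_tool --increments '[255,8,0,0,0,0,0,255,6,0,0,0,0,0,255,5,0,0,0,0,0,255,2,0,0,0,0,0,255,0,0,0,0,0,0]'

```text
time: 3.65
tcp_pos: [0.5126, -0.0497, 0.1789]
orientation: [3.141, 0.002, 3.116]
ft_force: [1.5, 0.0, 6.6]
finger_gap: 0.0
```

Run:
```python
from h import *
print(status.observe()['tcp_pos'],status.observe()['ft_force'])
w=snap('wrist','w2')
```

```text
[ 0.5126291  -0.04972811  0.17894359] [1.45556398 0.04016937 6.59748393]
```

View pics/w2.png

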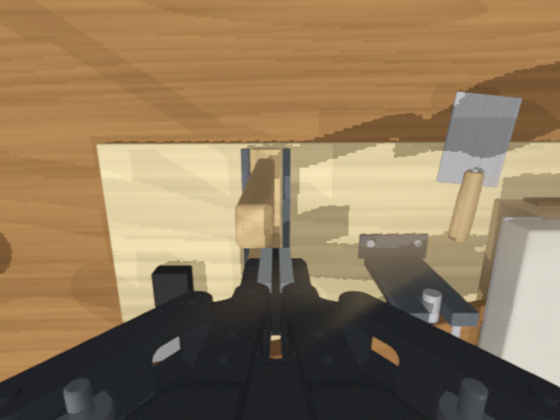

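The post top (237–274, 203–240) is against the fingertips at (275,255), and the stop has moved along its rails. Next I'll measure the travel with the top camera's and wrist's rays.

Run:
```python
from h import *
print(ray('wrist',(256,222),.21),ray('wrist',(256,240),.21),ray('wrist',(238,222),.21),ray('wrist',(256,204),.21))
```

```text
[ 0.49037912 -0.0583147   0.21      ] [ 0.49914695 -0.05867837  0.21      ] [ 0.49016609 -0.06654413  0.21      ] [ 0.48188062 -0.0579622   0.21      ]
```

servo_tool --increments '[255,2,0,0,0,0,0,255,2,0,0,0,0,0,255,-8,0,0,0,0,0,255,0,0,-40,0,0,0,255,0,0,-40,0,0,0]'

```text
time: 4.2
tcp_pos: [0.5131, -0.0497, 0.2558]
orientation: [-3.14, -0.008, 3.117]
ft_force: [1.1, -0.5, 0.8]
finger_gap: 0.004
```

servo_tool --increments '[255,-36,-41,0,0,0,0,255,-36,-41,0,0,0,0,255,-36,-41,0,0,0,0,255,0,0,0,0,0,0,255,0,0,0,0,0,0]'

```text
time: 4.7
tcp_pos: [0.6106, -0.1662, 0.2552]
orientation: [-3.141, -0.006, 3.113]
ft_force: [-0.4, 0.2, -0.5]
finger_gap: 0.001
```

Run:
```python
from h import *
s=status.observe();print(s['tcp_pos'],s['ft_force'],s['q'])
w=snap('wrist','w3')
```

```text
[ 0.61059987 -0.16618407  0.25516746] [-0.4087583   0.22804534 -0.52094352] [-0.36515494  0.37672335  0.73019134  1.60289634 -0.25736079  1.26752346
  1.95148001]
```

View pics/w3.png

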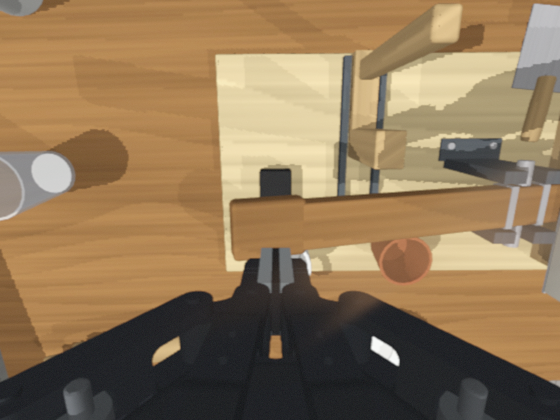

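The block (352–405, 130–168) now stands clear of the lever, whose near edge is at row ~190. The paddle spans about (230–305, 197–260).

Run:
```python
from h import *
for p,z in[((231,202),.199),((236,260),.199),((303,197),.183),((305,250),.183),((450,188),.145),((452,230),.145)]: print(p,ray('wrist',p,z).round(4))
print(ray('wrist',(380,130),.13), ray('wrist',(380,168),.13))
```

```text
(231, 202) [ 0.6004 -0.1967  0.199 ]
(236, 260) [ 0.6462 -0.1957  0.199 ]
(303, 197) [ 0.6018 -0.1429  0.183 ]
(305, 250) [ 0.646  -0.1414  0.183 ]
(450, 188) [ 0.6058 -0.0087  0.145 ]
(452, 230) [ 0.6455 -0.0023  0.145 ]
[ 0.55436746 -0.06928437  0.13      ] [ 0.58850864 -0.06729905  0.13      ]
```

servo_tool --increments '[255,-13,-8,20,0,0,0,255,0,0,25,0,0,0,255,0,0,12,0,0,0,255,0,0,8,0,0,0,255,0,0,8,0,0,0]'

```text
time: 5.25
tcp_pos: [0.6251, -0.172, 0.1849]
orientation: [3.141, 0.001, 3.118]
ft_force: [0.1, -0.9, -0.1]
finger_gap: 0.004
```

servo_tool --increments '[255,0,0,8,0,0,0,255,0,0,8,0,0,0,255,0,0,8,0,0,0,255,0,0,8,0,0,0,255,0,0,8,0,0,0]'

```text
time: 5.75
tcp_pos: [0.6261, -0.1772, 0.1468]
orientation: [-3.137, 0.004, 3.115]
ft_force: [-0.8, -3.2, 6.8]
finger_gap: -0.001
```

servo_tool --increments '[255,1,0,9,0,0,0,255,0,0,9,0,0,0,255,0,0,9,0,0,0,255,0,0,9,0,0,0,255,0,0,9,0,0,0]'

```text
time: 6.25
tcp_pos: [0.6266, -0.1802, 0.1031]
orientation: [-3.133, 0.007, 3.114]
ft_force: [-0.1, -7.0, 7.4]
finger_gap: -0.0
```

servo_tool --increments '[255,1,0,9,0,0,0,255,0,0,9,0,0,0,255,0,0,9,0,0,0,255,0,0,7,0,0,0,255,0,0,5,0,0,0]'

```text
time: 6.75
tcp_pos: [0.6261, -0.1801, 0.0641]
orientation: [-3.133, 0.008, 3.113]
ft_force: [0.4, -5.5, 8.2]
finger_gap: -0.002
```

servo_tool --increments '[255,0,-1,4,0,0,0,255,0,-1,4,0,0,0,255,0,-1,3,0,0,0,255,0,0,0,0,0,0]'

```text
time: 7.15
tcp_pos: [0.6263, -0.1792, 0.0525]
orientation: [-3.138, 0.007, 3.115]
ft_force: [0.7, -2.7, 7.9]
finger_gap: -0.002
```

servo_tool --increments '[255,0,0,2,0,0,0,255,0,0,2,0,0,0,255,0,0,0,0,0,0]'

```text
time: 7.45
tcp_pos: [0.6263, -0.1787, 0.0486]
orientation: [-3.139, 0.007, 3.116]
ft_force: [1.5, -1.4, 7.3]
finger_gap: 0.003
```

servo_tool --increments '[255,0,0,2,0,0,0,255,0,0,2,0,0,0,255,0,0,0,0,0,0]'

```text
time: 7.75
tcp_pos: [0.6263, -0.1782, 0.0446]
orientation: [-3.139, 0.007, 3.116]
ft_force: [0.2, -0.6, 8.4]
finger_gap: 0.001
```

Run:
```python
from h import *
s=status.observe();print(s['tcp_pos'],s['ft_force'])
snap('top','t4');snap('side','s4')
a=cv2.imread('pics/t4.png')[130:290,130:390];b=cv2.imread('pics/s4.png')[110:370,180:380]
cv2.imwrite('pics/c4.png',np.hstack([cv2.resize(a,(400,246),interpolation=2),np.zeros((246,4,3),np.uint8),cv2.resize(b,(189,246),interpolation=2)]) if 0 else np.hstack([cv2.resize(b,(400,520),interpolation=2),cv2.copyMakeBorder(cv2.resize(a,(400,246),interpolation=2),0,274,0,0,0)]))
```

```text
[ 0.62633728 -0.17823098  0.04457707] [ 0.21016212 -0.58490828  8.44860103]
```

View pics/c4.png

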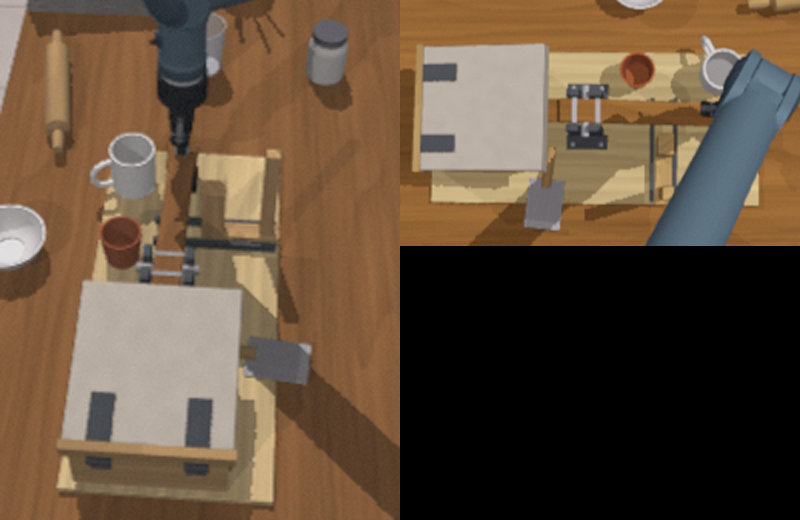

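The lid is visibly raised, the cup, mug and clay tool are in place, and the stop is out. The force hasn't risen as it would on the rest pad, so I'll keep going gently.

servo_tool --increments '[255,0,0,2,0,0,0,255,0,0,0,0,0,0]'

```text
time: 8.05
tcp_pos: [0.6264, -0.178, 0.0426]
orientation: [-3.14, 0.007, 3.116]
ft_force: [-0.0, -0.5, 8.7]
finger_gap: 0.0
```

servo_tool --increments '[255,0,0,2,0,0,0,255,0,0,0,0,0,0]'

```text
time: 8.25
tcp_pos: [0.6265, -0.1777, 0.0406]
orientation: [-3.14, 0.007, 3.116]
ft_force: [0.9, -0.6, 8.3]
finger_gap: -0.0
```

servo_tool --increments '[255,0,0,2,0,0,0,255,0,0,0,0,0,0]'

```text
time: 8.45
tcp_pos: [0.6265, -0.1773, 0.0386]
orientation: [-3.141, 0.007, 3.116]
ft_force: [-0.1, 0.5, 8.6]
finger_gap: 0.001
```

Run:
```python
from h import *
s=status.observe();print(s['tcp_pos'],s['ft_force'],s['moment'],s['q'])
w=snap('wrist','w5')
b=snap('side','s5')[125:275,215:315,::-1]
cv2.imwrite('pics/c5.png',np.hstack([cv2.resize(w[:,:,::-1],(448,336)),cv2.resize(b,(224,336),interpolation=2)]))
```

```text
[ 0.62648322 -0.1773137   0.03856121] [-0.05174084  0.50440314  8.61987854] [ 0.11919679 -0.03450065 -0.01239743] [-0.24390641  0.63510733  0.60645055  1.73689893 -0.44563435  0.90367446
  2.09584779]
```

View pics/c5.png

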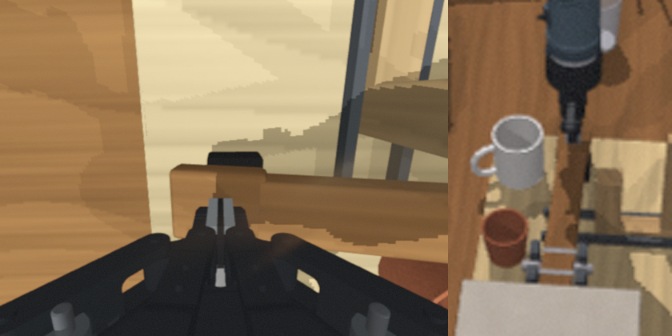

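The wrist view shows the fingertips in the middle of the paddle, with the black pad right under it. I'll continue until the force rises.

servo_tool --increments '[255,0,0,1.5,0,0,0,255,0,0,0,0,0,0]'

```text
time: 8.75
tcp_pos: [0.6265, -0.177, 0.0371]
orientation: [-3.141, 0.006, 3.116]
ft_force: [-0.8, 0.8, 9.3]
finger_gap: 0.001
```

servo_tool --increments '[255,0,0,1.5,0,0,0,255,0,0,0,0,0,0]'

```text
time: 8.95
tcp_pos: [0.6265, -0.1768, 0.0356]
orientation: [-3.141, 0.006, 3.117]
ft_force: [-0.7, 0.6, 8.9]
finger_gap: -0.0
```

servo_tool --increments '[255,0,0,1.5,0,0,0,255,0,0,0,0,0,0]'

```text
time: 9.15
tcp_pos: [0.6265, -0.1766, 0.0341]
orientation: [-3.142, 0.006, 3.117]
ft_force: [0.0, 1.7, 8.5]
finger_gap: -0.001
```

```bash
cat > lid.py <<'E'
from h import *
from scipy.optimize import least_squares
def corners(n,im):
    hsv=cv2.cvtColor(np.ascontiguousarray(im),cv2.COLOR_RGB2HSV)
    m=((hsv[...,1]<50)&(hsv[...,2]>120)).astype(np.uint8)
    m=cv2.morphologyEx(m,cv2.MORPH_OPEN,np.ones((3,3)))
    N,L,S,C=cv2.connectedComponentsWithStats(m); s=(188,201) if n=='top' else (265,290)
    k=L[s[1],s[0]]; c=cv2.findContours((L==k).astype(np.uint8),0,2)[0][0]
    h=cv2.convexHull(c); e=4
    while True:
        a=cv2.approxPolyDP(h,e,True)[:,0]
        if len(a)<=4 or e>15: return a
        e+=.5
def tri(pt,ps):
    f=lambda X:np.r_[proj('top',X)-pt,proj('side',X)-ps]
    r=least_squares(f,[.6,.2,.13]);return r.x.round(4),np.abs(r.fun).max().round(1)
E
python3 - <<'E'
from lid import *
for g in('0','4'):
    for n in('top','side'):
        im=cv2.imread('pics/'+{'top0':'top0','side0':'side0','top4':'t4','side4':'s4'}[n+g]+'.png')[:,:,::-1]
        print(g,n,corners(n,im).tolist())
im=snap('side','s6');print('now side',corners('side',im).tolist());im=snap('top','t6');print('now top',corners('top',im).tolist())
E
```

```text
0 top [[228, 162], [226, 241], [145, 239], [148, 161]]
0 side [[223, 256], [299, 261], [296, 331], [212, 326]]
4 top [[226, 161], [224, 240], [143, 239], [146, 161]]
4 side [[221, 251], [300, 255], [296, 333], [211, 328]]
now side [[222, 250], [300, 255], [296, 334], [211, 329]]
now top [[225, 160], [224, 240], [143, 239], [146, 161]]
```

Run:
```python
from lid import *
for nm,a in {'0':[((228,162),(223,256)),((226,241),(299,261))],'4':[((226,161),(221,251)),((224,240),(300,255))],'6':[((225,160),(222,250)),((224,240),(300,255))]}.items():
    print(nm,[tri(*p) for p in a])
# refraction: predicted side rows of front edge for tilts
fy,hy=.063,.285
for th in(0,.1,.15,.2):
    L=.222; Y=hy+.0775-L*np.cos(th)-.03*np.sin(th); Z=.098+L*np.sin(th)+.03*np.cos(th)
    print(th,Y,Z,proj('side',(.53,Y,Z)).round(1),proj('side',(.735,Y,Z)).round(1),proj('top',(.53,Y,Z)).round(1))
```

```text
0 [(array([0.7347, 0.1332, 0.1252]), np.float64(0.7)), (array([0.5284, 0.1387, 0.1251]), np.float64(1.0))]
4 [(array([0.735 , 0.1354, 0.1508]), np.float64(1.7)), (array([0.5286, 0.1403, 0.156 ]), np.float64(0.4))]
6 [(array([0.7338, 0.1372, 0.1587]), np.float64(0.8)), (array([0.5286, 0.1403, 0.156 ]), np.float64(0.4))]
0 0.14049999999999999 0.128 [299.5 261.1] [223.1 257.8] [225.2 239.3]
0.1 0.13861407280887342 0.15001314345393663 [299.8 255.8] [222.6 252.5] [225.  239.1]
0.15 0.13850967672399062 0.1608383977472203 [300.  253.4] [222.3 250.1] [224.5 238.9]
0.2 0.13896513979539252 0.17150658877174083 [300.2 251.2] [221.9 247.9] [223.8 238.8]
```

Run:
```python
from h import *
s=status.observe();p=s['tcp_pos'];print(p,proj('wrist',p).round(1))
w=snap('wrist','w7');cv2.imwrite('pics/w7c.png',cv2.resize(w[160:340,180:420,::-1],None,fx=3,fy=3,interpolation=2))
for X in[(.6005,-.19,.06),(.6005,-.19,.04),(.6005,-.15,.06),(.6005,-.15,.08),(.623,-.177,.035)]:print(X,((proj('wrist',X)-[180,160])*3).round(0))
```

```text
[ 0.6265366  -0.176532    0.03406375] [275.8 242.3]
(0.6005, -0.19, 0.06) [198. 155.]
(0.6005, -0.19, 0.04) [207. 123.]
(0.6005, -0.15, 0.06) [453. 148.]
(0.6005, -0.15, 0.08) [478. 188.]
(0.623, -0.177, 0.035) [285. 231.]
```

View pics/w7c.png

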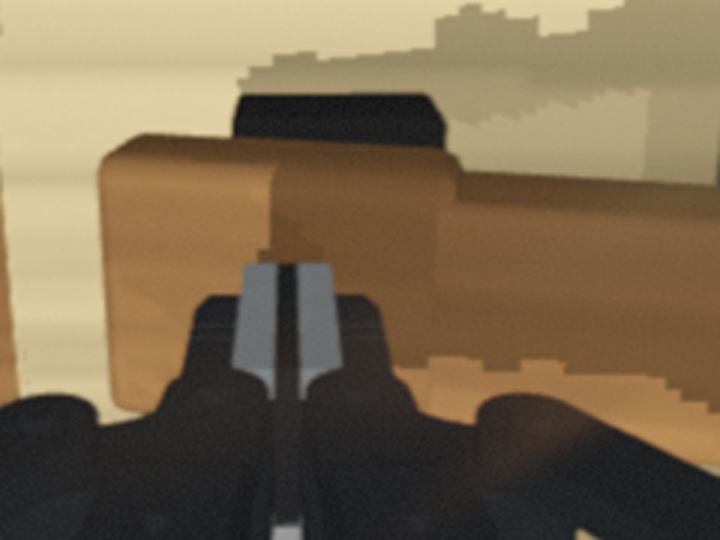

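The fingertips sit centred on the paddle but look higher than the reported TCP suggests. The paddle top is still about 10 mm above its final height, so I'll carry on.

servo_tool --increments '[255,0,0,2,0,0,0,255,0,0,2,0,0,0,255,0,0,0,0,0,0]'

```text
time: 9.6
tcp_pos: [0.6266, -0.1758, 0.0301]
orientation: [3.141, 0.006, 3.117]
ft_force: [-0.2, 2.6, 9.7]
finger_gap: 0.001
```

servo_tool --increments '[255,0,0,2,0,0,0,255,0,0,0,0,0,0]'

```text
time: 9.8
tcp_pos: [0.6267, -0.1758, 0.0298]
orientation: [3.139, 0.006, 3.117]
ft_force: [-3.2, 3.6, 16.8]
finger_gap: 0.0
```

servo_tool --increments '[255,0,0,2,0,0,0,255,0,0,0,0,0,0]'

```text
time: 10.0
tcp_pos: [0.6268, -0.1757, 0.0295]
orientation: [3.138, 0.006, 3.117]
ft_force: [-6.8, 4.7, 25.6]
finger_gap: -0.004
```

Contact is firm: the height stopped changing at 0.0297 while the force rose to 25 N. I'll ease off slightly and verify.

servo_tool --increments '[255,0,0,-1,0,0,0,255,0,0,0,0,0,0,255,0,0,0,0,0,0]'

```text
time: 10.3
tcp_pos: [0.6267, -0.1757, 0.0297]
orientation: [3.139, 0.006, 3.117]
ft_force: [-4.3, 4.8, 20.8]
finger_gap: 0.0
```

Run:
```python
from lid import *
t=snap('top','t8');d=snap('side','s8');w=snap('wrist','w8')
a,b=corners('top',t),corners('side',d);print(a.tolist(),b.tolist())
s=status.observe();print(s['time'],s['tcp_pos'],s['ft_force'])
cv2.imwrite('pics/c8.png',np.hstack([cv2.resize(w[160:340,180:420,::-1],(480,360),interpolation=2),cv2.resize(d[120:320,170:350,::-1],(320,360),interpolation=2)]))
```

```text
[[225, 160], [224, 240], [143, 239], [146, 161]] [[221, 250], [300, 255], [296, 334], [211, 329]]
10.45 [ 0.62675095 -0.17574463  0.02965866] [-5.22889287  3.74546314 20.38204264]
```

View pics/c8.png

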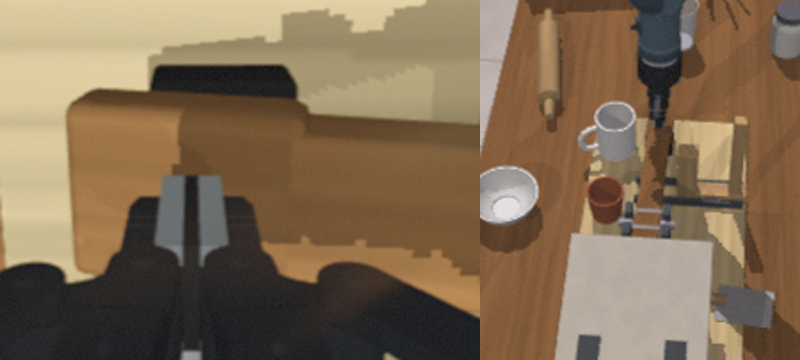

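Run:
```python
from lid import *
m=vision.camera_model('wrist');K=np.array(m["camera_matrix"]);R=np.array(m["R"]);t=np.array(m["t"]);o=-R.T@t
print('cam',o)
def rx(p,x):
    d=R.T@np.linalg.inv(K)@np.array([*p,1.]);return (o+d*(x-o[0])/d[0]).round(4)
for p,x in[((226,207.5),.6005),((327,211),.6005),((340,218),.604),((415,223),.6045)]:print(p,rx(p,x))
# subpixel lid far edge, side view
for f in('side0','s4','s6','s8'):
    g=cv2.GaussianBlur(cv2.imread(f'pics/{f}.png')[:,:,::-1],(3,3),0).astype(float)
    out=[]
    for c in(232,245,275,290):
        col=g[240:275,c,2]; gr=np.diff(col); k=gr.argmax(); out.append((240+k,round(col[k-2]),round(col[k+3])))
    print(f,out)
for th in(0,.1,.15,.2,.22):
    L=.222; Y=.3625-L*np.cos(th)-.03*np.sin(th); Z=.098+L*np.sin(th)+.03*np.cos(th)
    print(th,proj('side',(.56,Y,Z))[1].round(1),'lower edge',proj('side',(.56,.3625-L*np.cos(th),.098+L*np.sin(th)))[1].round(1))
```

```text
cam [ 0.55880952 -0.17488777  0.2017111 ]
(226, 207.5) [ 0.6005 -0.1996  0.0482]
(327, 211) [ 0.6005 -0.1517  0.0588]
(340, 218) [ 0.604  -0.1457  0.0589]
(415, 223) [ 0.6045 -0.1145  0.0672]
side0 [(np.int64(255), 123, 155), (np.int64(256), 75, 156), (np.int64(258), 41, 155), (np.int64(259), 113, 158)]
s4 [(np.int64(250), 121, 161), (np.int64(251), 91, 164), (np.int64(252), 64, 163), (np.int64(253), 77, 163)]
s6 [(np.int64(249), 121, 161), (np.int64(250), 90, 162), (np.int64(252), 65, 162), (np.int64(253), 76, 164)]
s8 [(np.int64(249), 121, 161), (np.int64(250), 90, 161), (np.int64(252), 64, 162), (np.int64(253), 77, 163)]
0 260.6 lower edge 266.8
0.1 255.3 lower edge 262.6
0.15 252.9 lower edge 260.7
0.2 250.7 lower edge 259.0
0.22 249.9 lower edge 258.4
```

Run:
```python
from lid import *
I=lambda f:cv2.imread(f'pics/{f}.png')[:,:,::-1]
g0={'top':corners('top',I('top0')),'side':corners('side',I('side0'))}
g8={'top':corners('top',I('t8')),'side':corners('side',I('s8'))}
# corner order: top: far-front(x+),near-front,near-rear,far-rear ; side same
xs=[(.735,1),(.529,1),(.529,0),(.735,0)]
for hl,hy in((.222,.36),(.215,.355),(.222,.365)):
  def P(n,th):
    r=[]
    for x,f in xs:
        l=hl if f else 0
        r.append(proj(n,(x,hy-l*np.cos(th)-.03*np.sin(th)*(-1) if 0 else hy-l*np.cos(th)+.03*np.sin(th),.098+l*np.sin(th)+.03*np.cos(th))))
    return np.array(r)
  for th in(.12,.16,.2): print(hl,hy,th,*[(P(n,th)-P(n,0)).round(1).tolist() for n in g0])
print({n:(g8[n]-g0[n]).tolist() for n in g0})
```

```text
0.222 0.36 0.12 [[-3.2, -1.9], [-3.2, -0.3], [-1.4, 0.0], [-1.3, 0.0]] [[-1.0, -4.0], [0.4, -4.0], [-0.0, 1.4], [-0.2, 1.4]]
0.222 0.36 0.16 [[-4.6, -2.6], [-4.6, -0.4], [-1.8, 0.0], [-1.8, 0.0]] [[-1.4, -5.2], [0.5, -5.1], [-0.1, 1.9], [-0.3, 1.9]]
0.222 0.36 0.2 [[-6.1, -3.2], [-6.1, -0.5], [-2.2, 0.0], [-2.2, 0.1]] [[-1.8, -6.2], [0.6, -6.1], [-0.1, 2.4], [-0.3, 2.4]]
0.215 0.355 0.12 [[-3.2, -1.9], [-3.2, -0.3], [-1.4, 0.0], [-1.3, 0.0]] [[-1.0, -3.9], [0.4, -3.8], [-0.0, 1.4], [-0.2, 1.4]]
0.215 0.355 0.16 [[-4.5, -2.5], [-4.5, -0.4], [-1.8, 0.0], [-1.8, 0.0]] [[-1.4, -4.9], [0.5, -4.9], [-0.0, 1.9], [-0.3, 1.9]]
0.215 0.355 0.2 [[-6.0, -3.1], [-6.0, -0.5], [-2.2, 0.0], [-2.2, 0.1]] [[-1.7, -5.9], [0.6, -5.8], [-0.1, 2.4], [-0.3, 2.4]]
0.222 0.365 0.12 [[-3.2, -1.9], [-3.3, -0.3], [-1.4, 0.0], [-1.3, 0.0]] [[-1.0, -4.0], [0.4, -4.0], [-0.0, 1.5], [-0.2, 1.4]]
0.222 0.365 0.16 [[-4.6, -2.6], [-4.7, -0.4], [-1.8, 0.0], [-1.8, 0.0]] [[-1.4, -5.1], [0.5, -5.1], [-0.1, 2.0], [-0.3, 1.9]]
0.222 0.365 0.2 [[-6.1, -3.2], [-6.2, -0.5], [-2.2, 0.0], [-2.2, 0.1]] [[-1.8, -6.1], [0.6, -6.0], [-0.1, 2.5], [-0.3, 2.4]]
{'top': [[-3, -2], [-2, -1], [-2, 0], [-2, 0]], 'side': [[-2, -6], [1, -6], [0, 3], [-1, 3]]}
```

With the tilt sign corrected, the side view's lid corner shifts (−6 front, +3 rear px) match a tilt of 0.20 rad. The paddle top is about 54 mm above the table and the force jumped on the rest pad. Handing in while holding.

```bash
python3 -c "
from h import *
print(status.observe()['ft_force']);print(job.finish_job())"
```

```text
[-5.22889287  3.74546314 20.38204264]
the job is handed in; nothing more can be done
None
```

I pushed the stop's post towards the robot with shut fingertips until the block was clear. Then I pressed the paddle down onto the rest pad and handed the job in at about 10.5 s, still holding it with about 20 N.

**Checks that agreed**
- **Stop:** it moved about 44 mm to roughly 0.05 of travel, and the wrist view showed about 15 mm between the block and the lever.
- **Lever:** pressing took 7–9 N, then the force rose to 25 N with no further movement, so it was on the rest pad. I eased off slightly afterwards. The paddle top measured about 54 mm above the table, against 53 mm expected.
- **Lid:** the side camera's corner shifts fit a tilt of about 0.20 rad.
- **Nearby things:** the cup, mug, jar, tumbler and clay tool looked unmoved in the pictures. I judged this by eye and did not measure it.

**Checks that disagreed**
- **TCP height:** it read about 0.030 m at the end instead of about 0.053. The wrist picture showed the fingertips on the middle of the paddle and higher than that reading, so I relied on the force and the pictures.
- **Lid tilt in the top view:** the front corners moved less than 0.20 rad would give. The lid's front face probably showed in that colour mask. An earlier estimate of about 0.14 rad partly came from a sign error of mine, since corrected.

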